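Sweep the carrot slices off the block into the pan

ROBOT

A 6-joint arm with a two-finger parallel gripper is mounted at the origin on the work surface. World frame = base frame: x ahead of the robot, y to its left, z up, the work surface at z = 0. Lengths are in m, angles in degrees, forces in N, time in s.
With the tool pointing down it reaches from about 0.35 to 0.875 m from the base axis. Payload 4.2 kg.
Tool frame: the origin (TCP) lies on the centre line of the jaws, within the pads' length; the fingertips stand 11 mm ahead of it and the grasp point (between the pads) lies 8 mm behind it; y points along the fingers, z is the direction in which the jaws open and shut, and the axes are right-handed (so a half turn about y gives the same grasp; the last joint's range is limited). The gripper opens to 87 mm and grips with 3 to 60 N. Pads are 19 mm wide; open, the fingers measure 117 mm over their backs; the gripper's body (75 mm by 190 mm) begins 51 mm behind the grasp point.
Start: joints at [81.967, 22.042, 0.453, 0, -68.411, -14.817], TCP at [0.243, 0.576, 0.234] pointing down, gripper open.
Joint ranges: [-179.83, 179.83], [-69.29, 118.12], [-61.27, 80.66], [-181.25, 117.63], [-171.15, -9.14], [-177.46, 177.46]. Speed limits (degrees/s): [159.86, 159.86, 180, 180, 180, 180].

INTERFACE

Orientations are given as a 3x3 rotation matrix whose columns are the frame's x, y, z axes.
In Python, from station import r, optics gives the robot as it stands. The module is installed in compiled form; this text tells all that it offers.
- The arm moves only by the tool step_arm, never from a script. Its argument "moves" is a list that holds one entry, the list of rows, each a list of 7 numbers: the turn, a rotation vector about the tool's x, y, z in rad, then the shift along the tool's x, y, z in cm, then the opening in per cent of the stroke, from 0 (shut) to 100 (fully open). A call has exactly 5 rows; each row is the pose to reach, as a shift and turn from the pose commanded when the call began, along the tool's axes at that moment; what a row does not reach only later rows make up. A row lasts 1/12 s, in which the tool goes at most 41.7 mm and 7.16 degrees, less where a joint would pass 70% of its speed; a pose out of reach is approached as far as the arm can. A call with a gripper value outside its range is refused whole. The fingers move at their own pace and stop on an object; the grip force is fixed at half the most. Time passes only in rows, so rows that repeat a pose let the fingers close, or fill a call up. It gives the time, the measured TCP pose, the force and the opening at its end, in the units of the state.
- r.sense(): the state, without advancing time (a new reading comes with each control period).
- optics.capture(name): name is "scene" or "top"; returns a dict with "image" (400x640x3 uint8, red, green, blue), "fov_y" (degrees; the focal length in pixels is half the picture's height over the tangent of half this angle, whatever the lens; pixels are square), "cx", "cy" (the principal point, pixels), "cam_to_world" (4x4, takes a point from camera to world coordinates). Camera axes: x right, y down, z forward; pixel columns grow to the right and rows downward; lengths in m; the calibration is good to about 2 mm. A picture is of the moment at which its call begins. There is no depth.
- r.finish_job(): hands the job in, once; it reports no verdict.
The state is a dict: "time_s": time; "joints": joint angles; "joint_velocities": joint speeds; "effort": joint torques, N m; "tcp_pos": TCP position; "ee_rot": TCP orientation; "wrist_force": force on the tool from outside, world axes, zero at the start; "moment": the same for the moment, N m; "gripper_width": opening from 0.0 (shut) to 1.0 (fully open).
Only numpy, scipy, OpenCV 4.12 (cv2) and the standard library are available. Lean on these libraries where they do the work, as an engineer would, in place of code of your own. Each camera call takes 0.05 s, during which the arm holds its last target.

TASK

Sweep the three carrot slices off the chopping block into the steel pan beside it, pushing them across the wood with the fingers: do not pick them up. The small cup of green dip stays standing where it is on the block, and everything else on the counter is left alone.

Things in the scene. Friction and masses are not known exactly. Their poses are not given: they have to be found in the camera images.
- board: thick wooden chopping block, fixed, 280 mm along its x, 220 mm along its y, 48 mm high. Origin: centre of its underside, on the counter; z up. The pan stands against one of its two long sides (+y or -y), the peelings tray against the other.
- pan: open stainless steel catering pan, fixed, the target: 265 mm along its x (parallel to the block's x), 162 mm along its y, 40 mm high, walls and floor 3 mm. It stands 3 mm from the side of the block, its rim 8 mm lower than the block's top. Origin: centre of its underside, on the counter. Which side of the block it is on changes.
- caddy: open green plastic tray with vegetable peelings in it, fixed, same size and placing as the pan but on the opposite side of the block. Not the target. Origin: centre of its underside.
- carrot0_mid (a point): centre of a loose orange carrot slice, a flat disc 34 mm across and 12 mm thick, 10 to 17 g, lying flat on the block (centre 6 mm above the block's top). It slides when pushed. The three slices and the small cup of dip each lie in a lane of their own across the block: lanes run along the block's y and are 65 mm apart in its x; within a lane each lies up to 45 mm either side of the middle.
- carrot1_mid (a point): centre of a loose orange carrot slice, a flat disc 34 mm across and 12 mm thick, 10 to 17 g, lying flat on the block (centre 6 mm above the block's top). It slides when pushed. The three slices and the small cup of dip each lie in a lane of their own across the block: lanes run along the block's y and are 65 mm apart in its x; within a lane each lies up to 45 mm either side of the middle.
- carrot2_mid (a point): centre of a loose orange carrot slice, a flat disc 34 mm across and 12 mm thick, 10 to 17 g, lying flat on the block (centre 6 mm above the block's top). It slides when pushed. The three slices and the small cup of dip each lie in a lane of their own across the block: lanes run along the block's y and are 65 mm apart in its x; within a lane each lies up to 45 mm either side of the middle.
- dip_mid (a point): centre of the small lidded cup of green dip standing loose on the block among the slices: 56 mm across, 32 mm high, 50 to 85 g; its z axis points up. It must stay where it is.
- red_stack: loose stack of three lidded tubs of red puree, 100 mm across, 165 mm high, left on the counter; a bystander. Origin: centre of its underside.
- green_stack: loose stack of three lidded tubs of green puree, 100 mm across, 165 mm high, right on the counter; a bystander. Origin: centre of its underside.
- red_cup: single loose lidded tub of red puree, 100 mm across, 55 mm high; a bystander. Origin: centre of its underside.
- bowl: loose white bowl, 130 mm across, 55 mm high; a bystander. Origin: centre of its underside.
- spice_jar: loose spice jar with a dark lid, 44 mm across, 62 mm high, standing on the counter just beyond the far (+x) side of the block; a bystander. Origin: centre of its underside.
There are look-alikes about, which are no part of the job. Leave any black or pink look-alike of the part that bears carrot2_mid alone.

How it is judged (in metres and radians):
At the end, for the whole second after the job is handed in: All three slices lie at rest inside the steel pan (centres within its walls and more than 6 mm below its rim), and the cup of dip stands upright within 20 mm of where it started (x of carrot0_mid in the frame of pan between -0.13 and 0.13 m and y of carrot0_mid in the frame of pan between -0.079 and 0.079 m and z of each of carrot0_mid, carrot1_mid, carrot2_mid in the frame of pan below 0.034 m and linear speed of each of carrot0, carrot1, carrot2 below 0.03 m/s and x of carrot1_mid in the frame of pan between -0.13 and 0.13 m and y of carrot1_mid in the frame of pan between -0.079 and 0.079 m and x of carrot2_mid in the frame of pan between -0.13 and 0.13 m and y of carrot2_mid in the frame of pan between -0.079 and 0.079 m and not (distance of dip_mid from where it was at the start of the episode above 0.02 m or angle between dip_mid's own z axis and vertical above 0.3 rad)); the robot touches nothing.
It fails at once if a carrot slice is lifted (its centre more than 20 mm above where it lay on the block) (height (world z) of any of carrot0_mid, carrot1_mid, carrot2_mid above 0.074 m).
It fails at once if the cup of dip is moved more than 20 mm or tipped (distance of dip_mid from where it was at the start of the episode above 0.02 m or angle between dip_mid's own z axis and vertical above 0.3 rad).
It fails at once if a bystander on the counter is moved more than 30 mm (distance of any of red_stack, green_stack, red_cup, bowl, spice_jar from where it was at the start of the episode above 0.03 m).
It also fails if it takes over 51 s, if anything falls off the work surface, if the arm or the gripper's body presses on something with over 40 N, if the wrist force passes 120 N, or if a joint passes its speed limit or range.

## Working session

There is one attempt and no reset: what is moved stays moved. The work goes in short steps, Python scripts to look and compute and a tool call to move; the robot and the scene stay as the last step left them, time stands still between calls to the robot, and variables do not carry over. Pictures are saved under pics/ and viewed, and the job is handed in when it is done.

Besides the shell and the picture viewer there is one more tool, called after ">>>" by a JSON object that holds its "op" and its "data". step_arm: Moves the arm, as the interface text tells. Its arguments: {"type":"object","properties":{"moves":{"type":"array"}},"required":["moves"]}

```bash
mkdir -p pics; python3 - <<'E'
from station import r, optics
import cv2
s=r.sense(); print({k:s[k] for k in ('time_s','tcp_pos','ee_rot','gripper_width')})
for n in('scene','top'):
    c=optics.capture(n); cv2.imwrite(f'pics/{n}0.png',c['image'][:,:,::-1]); print(n,c['fov_y'],c['cx'],c['cy'],c['cam_to_world'])
E
```

```text
{'time_s': 0.0, 'tcp_pos': array([0.24245371, 0.57543238, 0.2324611 ]), 'ee_rot': array([[-9.21468155e-01, -7.36348261e-04, -3.88453210e-01],
       [ 3.88453890e-01, -2.05270457e-03, -9.21465877e-01],
       [-1.18859886e-04, -9.99997622e-01,  2.17753924e-03]]), 'gripper_width': 1.0004893809429574}
scene 52.43302098410966 324.1319681949203 197.8137998215077 [[ 0.69984311  0.56586925 -0.43590321  1.10806533]
 [ 0.7142887  -0.55728191  0.42335391 -0.540313  ]
 [-0.00335802 -0.60764205 -0.79420392  1.1216026 ]
 [ 0.          0.          0.          1.        ]]
top 42.85024075950781 320.0050147010278 199.9255238990844 [[ 0.00875283 -0.99091909  0.1341743   0.36947855]
 [-0.99995744 -0.00906498 -0.00171576  0.01043127]
 [ 0.00291646 -0.13415357 -0.99095626  1.48861937]
 [ 0.          0.          0.          1.        ]]
```

View pics/scene0.png

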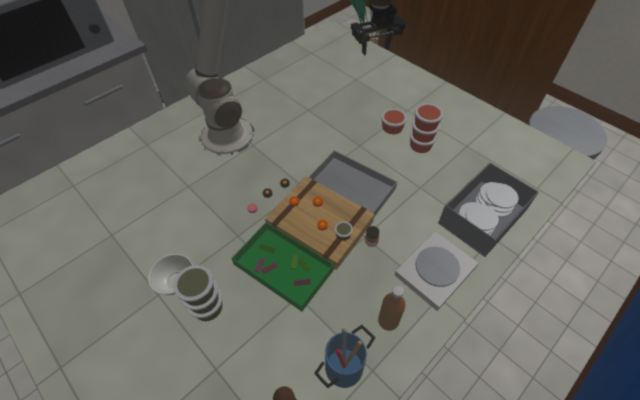

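View pics/top0.png

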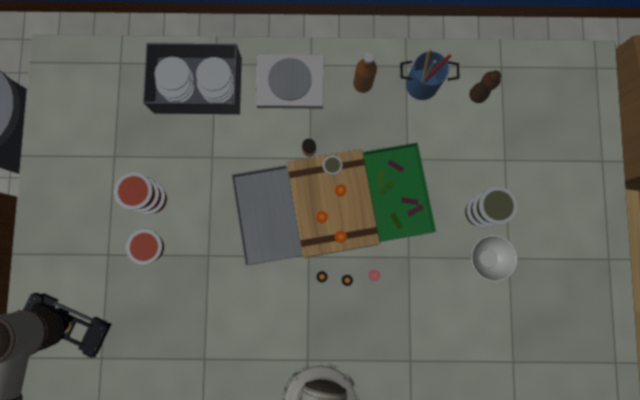

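Top view: the block is centred near (334,203), with the steel pan on its left (+y, around 268,215) and the green tray on its right. Candidates for the slices are three orange discs on the wood at (341,190), (322,217) and (341,237), two black-ringed discs on the counter at (322,277) and (347,281), and a pink disc at (374,275). I choose the three orange ones on the block. The dip is at (332,165) and the jar at (309,147).

```bash
cat > h.py <<'E'
import numpy as np, cv2
from station import r, optics
def ray(c,u,v,z):
    f=200/np.tan(np.radians(c['fov_y']/2)); M=c['cam_to_world']
    d=M[:3,:3]@np.array([(u-c['cx'])/f,(v-c['cy'])/f,1]); o=M[:3,3]
    return o+d*(z-o[2])/d[2]
def blobs(c,lo,hi,amin=15):
    h=cv2.cvtColor(c['image'],cv2.COLOR_RGB2HSV); m=cv2.inRange(h,lo,hi)
    n,l,st,ce=cv2.connectedComponentsWithStats(m)
    return [(ce[i],st[i]) for i in range(1,n) if st[i][4]>=amin],m
E
python3 - <<'E'
from h import *
for n in('scene','top'):
    c=optics.capture(n)
    for ce,st in blobs(c,(3,190,120),(14,255,255))[0]:
        print(n,'orange',ce.round(1),st,ray(c,*ce,0.057).round(4))
    if n=='top':
        im=c['image'][120:300,220:450][:,:,::-1]; cv2.imwrite('pics/crop0.png',cv2.resize(im,None,fx=3.3,fy=3.3,interpolation=cv2.INTER_CUBIC))
    else:
        im=c['image'][140:320,220:410][:,:,::-1]; cv2.imwrite('pics/crop1.png',cv2.resize(im,None,fx=3.3,fy=3.3,interpolation=cv2.INTER_CUBIC))
E
```

```text
scene orange [294.  200.1] [290 197   9   7  49] [ 0.4609 -0.0501  0.057 ]
scene orange [317.2 200.6] [313 197   9   8  45] [0.5159 0.0031 0.057 ]
scene orange [322.  223.8] [318 220   9   8  53] [ 0.5927 -0.0497  0.057 ]
top orange [340.1 189.7] [335 185  11  10  82] [ 0.5933 -0.0489  0.057 ]
top orange [321.4 216.4] [316 211  11  11  81] [0.5163 0.0036 0.057 ]
top orange [340.5 236.4] [336 231  10  11  79] [ 0.4605 -0.0504  0.057 ]
```

View pics/crop0.png

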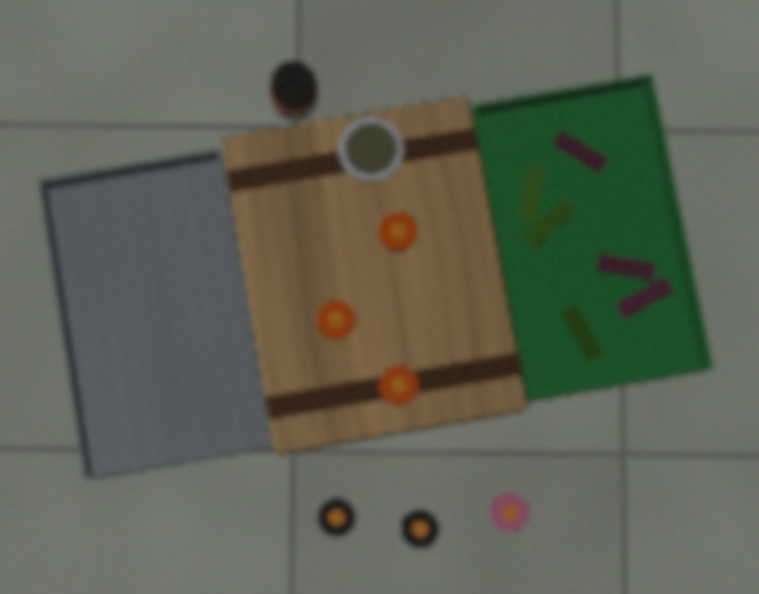

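View pics/crop1.png

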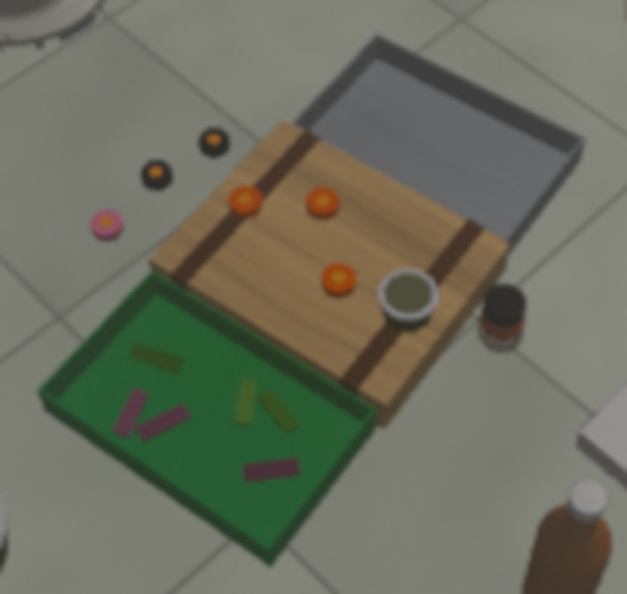

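The crop confirms it: the three orange slices lie on the wood, the black-ringed and pink ones on the counter. Both views agree within 1–2 mm. Now the block frame and the dip.

```bash
python3 - <<'E'
from h import *
c=optics.capture('top')
P=lambda u,v,z:ray(c,220+u/3.3,120+v/3.3,z)
K=[P(*p,0.048)[:2] for p in((222,137),(470,97),(525,408),(277,453))]
for i in range(4): 
    d=K[(i+1)%4]-K[i]; print(K[i].round(4),np.linalg.norm(d).round(4),np.degrees(np.arctan2(d[1],d[0])).round(2))
o=np.mean(K,0); 
xs=((K[0]-K[3])+(K[1]-K[2])); a=np.arctan2(xs[1],xs[0]); ys=(K[0]-K[1])+(K[3]-K[2]); a2=np.arctan2(-ys[0],ys[1]); a=(a+a2)/2
print('centre',o,'yaw',np.degrees(a),np.degrees(a2))
ex=np.array([np.cos(a),np.sin(a)]);ey=np.array([-ex[1],ex[0]])
for n,p in dict(c0=(.4607,-.0502),c1=(.5161,.0033),c2=(.593,-.0493),dip=P(371,148,.08)[:2],jar=P(293,85,.062)[:2]).items():
    d=np.array(p)-o; print(n,np.round(p,4),'board xy',(d@ex).round(4),(d@ey).round(4))
for n,p in dict(p0=(42,184),p3=(88,477)).items():
    d=P(*p,.04)[:2]-o; print(n,(d@ex).round(4),(d@ey).round(4))
print(ex,ey)
E
```

```text
[0.6753 0.1032] 0.2199 -80.11
[ 0.7131 -0.1134] 0.2754 -170.31
[ 0.4417 -0.1598] 0.2152 100.74
[0.4016 0.0516] 0.2786 10.67
centre [ 0.55791798 -0.02959325] yaw 10.245654885502212 10.308691586940602
c0 [ 0.4607 -0.0502] board xy -0.0993 -0.003
c1 [0.5161 0.0033] board xy -0.0353 0.0398
c2 [ 0.593  -0.0493] board xy 0.031 -0.0256
dip [ 0.6602 -0.0261] board xy 0.1012 -0.0147
jar [0.719  0.0415] board xy 0.1711 0.0413
p0 0.1261 0.2718
p3 -0.132 0.2704
[0.98405419 0.17786892] [-0.17786892  0.98405419]
```

```bash
cat >> h.py <<'E'
O=np.array([.5579,-.0296]);A=np.radians(10.25)
ex=np.array([np.cos(A),np.sin(A)]);ey=np.array([-ex[1],ex[0]])
RT=np.column_stack([np.r_[ey,0],[0,0,-1],np.r_[-ex,0]])
def go(w,z):
    from scipy.spatial.transform import Rotation as R
    s=r.sense();Rc=s['ee_rot']
    print('turn',R.from_matrix(Rc.T@RT).as_rotvec().round(3),'shift cm',(Rc.T@(np.array([*w,z])-s['tcp_pos'])*100).round(2))
def pre(p,back): return np.array(p)-back*ey
C=[(.4607,-.0502),(.5161,.0033),(.593,-.0493)]
def bd():
    s=r.sense();d=s['tcp_pos'][:2]-O;print('t',s['time_s'],'tcp',s['tcp_pos'].round(4),'board',(d@ex).round(4),(d@ey).round(4),'F',s['wrist_force'].round(2),'w',s['gripper_width'],'j',s['joints'].round(0))
E
python3 - <<'E'
from h import *
go(pre(C[0],.04),.14)
E
```

```text
turn [-0.001  0.993 -0.001] shift cm [-46.59   9.36  52.55]
```

>>> {"op": "step_arm", "data": {"moves": [[[0,0.11,0,-2.6,0,3,15],[0,0.22,0,-5.2,0,6,15],[0,0.33,0,-7.8,0,9,15],[0,0.44,0,-10.4,0,12,15],[0,0.55,0,-13,0,15,15]]]}}

```text
time_s: 0.67
tcp_pos: [0.3044, 0.3853, 0.2334]
ee_rot: [[-0.579, -0.0, -0.816], [0.816, -0.0, -0.579], [-0.0, -1.0, 0.0]]
wrist_force: [1.6, 0.0, -0.3]
gripper_width: 0.707
```

```bash
python3 - <<'E'
from h import *
go(pre(C[0],.04),.14);bd()
E
```

```text
turn [-0.     0.438 -0.   ] shift cm [-48.19   9.35  14.15]
t 0.6667 tcp [0.3044 0.3853 0.2334] board -0.1757 0.4534 F [ 1.57  0.04 -0.26] w 0.7066246363028285 j [ 71.   9. -18.   0. -63. -35.]
```

>>> {"op": "step_arm", "data": {"moves": [[[0,0.088,0,-3.8,0,1.1,15],[0,0.176,0,-7.6,0,2.2,15],[0,0.264,0,-11.4,0,3.3,15],[0,0.352,0,-15.2,0,4.4,15],[0,0.44,0,-19,0,5.5,15]]]}}

```text
time_s: 1.08
tcp_pos: [0.3703, 0.1989, 0.2338]
ee_rot: [[-0.177, 0.001, -0.984], [0.984, 0.001, -0.177], [0.001, -1.0, -0.001]]
wrist_force: [0.1, 0.4, -0.7]
gripper_width: 0.327
```

```bash
python3 - <<'E'
from h import *
go(pre(C[0],.04),.14);bd()
E
```

```text
turn [ 0.001 -0.     0.001] shift cm [-30.12   9.37  -4.48]
t 1.0833 tcp [0.3703 0.1989 0.2338] board -0.144 0.2582 F [ 0.05  0.43 -0.72] w 0.32683469315306657 j [ 51.   2. -26.  -0. -62. -40.]
```

>>> {"op": "step_arm", "data": {"moves": [[[0,0,0,-3.8,0,-0.9,15],[0,0,0,-7.6,0,-1.8,15],[0,0,0,-11.4,0,-2.7,15],[0,0,0,-15.2,0,-3.6,15],[0,0,0,-19,0,-4.5,15]]]}}

```text
time_s: 1.5
tcp_pos: [0.4492, 0.0201, 0.2339]
ee_rot: [[-0.181, 0.001, -0.983], [0.983, 0.0, -0.181], [0.0, -1.0, -0.001]]
wrist_force: [1.7, 0.5, 0.2]
gripper_width: 0.153
```

>>> {"op": "step_arm", "data": {"moves": [[[0,0,0,-3.7,2,0,15],[0,0,0,-7.4,4,0,15],[0,0,0,-11,7,0,15],[0,0,0,-11,9,0,15],[0,0,0,-11,9,0,15]]]}}

```text
time_s: 1.92
tcp_pos: [0.4653, -0.0881, 0.1391]
ee_rot: [[-0.176, -0.01, -0.984], [0.984, -0.0, -0.176], [0.002, -1.0, 0.01]]
wrist_force: [-0.8, 0.4, -0.4]
gripper_width: 0.151
```

```bash
python3 - <<'E'
from h import *
go(pre(C[0],.04),.063);bd()
c=optics.capture('scene')
im=c['image'][120:320,200:410][:,:,::-1]; cv2.imwrite('pics/s2.png',cv2.resize(im,None,fx=3,fy=3,interpolation=cv2.INTER_CUBIC))
E
```

```text
turn [-0.01  -0.002  0.002] shift cm [-0.2   7.6  -0.31]
t 1.9167 tcp [ 0.4653 -0.0881  0.1391] board -0.1016 -0.0411 F [-0.84  0.37 -0.41] w 0.1512926195068846 j [  9.  13. -28.  -0. -50.   1.]
```

View pics/s2.png

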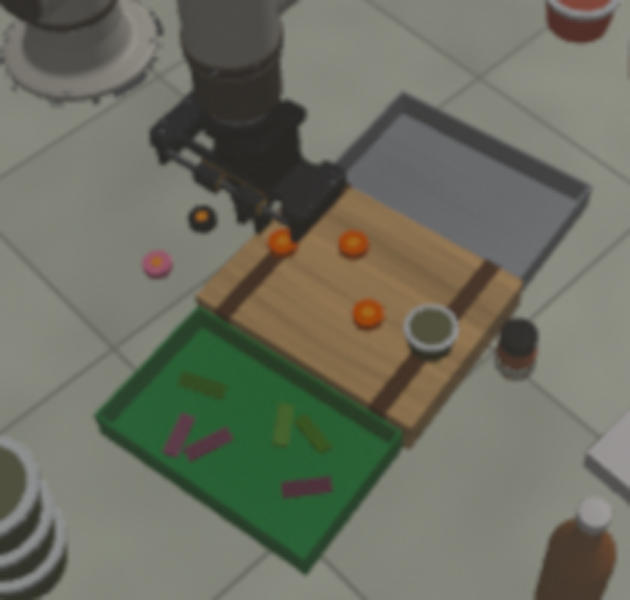

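Picture: fingers above the near-side lane, aligned with the block's x; slice 0 (282,240 in the crop) untouched. Lowering behind it.

>>> {"op": "step_arm", "data": {"moves": [[[0,0,0,-0.3,2,-0.2,15],[0,0,0,-0.3,4,-0.2,15],[0,0,0,-0.3,6,-0.2,15],[0,0,0,-0.3,7.4,-0.2,15],[0,0,0,-0.3,7.4,-0.2,15]]]}}

```text
time_s: 2.38
tcp_pos: [0.4707, -0.0876, 0.0689]
ee_rot: [[-0.183, -0.003, -0.983], [0.983, -0.0, -0.183], [0.0, -1.0, 0.003]]
wrist_force: [-0.2, 0.9, 0.0]
gripper_width: 0.151
```

```bash
python3 - <<'E'
from h import *
go(pre(C[0],.04),.063);bd()
c=optics.capture('top')
im=c['image'][140:300,220:440][:,:,::-1]; cv2.imwrite('pics/s3.png',cv2.resize(im,None,fx=3,fy=3,interpolation=cv2.INTER_CUBIC))
E
```

```text
turn [-0.003  0.005  0.   ] shift cm [-0.14  0.59  0.31]
t 2.3833 tcp [ 0.4707 -0.0876  0.0689] board -0.0962 -0.0416 F [-0.16  0.92  0.02] w 0.1509862597331647 j [  9.  19. -32.  -0. -39.   2.]
```

View pics/s3.png

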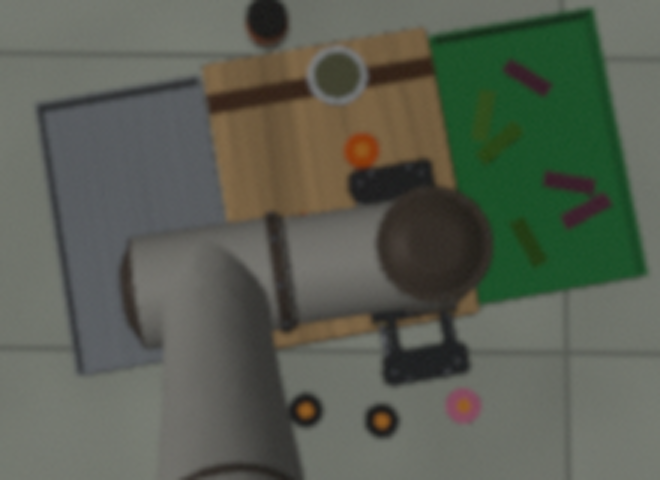

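>>> {"op": "step_arm", "data": {"moves": [[[0,0,0,0,0.2,0,15],[0,0,0,0,0.2,0,15],[0,0,0,0,0.2,0,15],[0,0,0,0,0.2,0,15],[0,0,0,0,0.2,0,15]]]}}

```text
time_s: 2.85
tcp_pos: [0.4717, -0.0886, 0.0683]
ee_rot: [[-0.181, 0.001, -0.983], [0.983, 0.0, -0.181], [-0.0, -1.0, -0.001]]
wrist_force: [-0.2, 1.1, 0.8]
gripper_width: 0.151
```

```bash
python3 - <<'E'
from h import *
go(pre(C[0],.04),.063);bd()
E
```

```text
turn [ 0.001  0.003 -0.   ] shift cm [-0.02  0.53  0.4 ]
t 2.85 tcp [ 0.4717 -0.0886  0.0683] board -0.0953 -0.0427 F [-0.17  1.06  0.84] w 0.15073738215726623 j [  9.  20. -32.   0. -39.   2.]
```

>>> {"op": "step_arm", "data": {"moves": [[[0,0,0,0,0.5,0.4,15],[0,0,0,0.7,0.5,0.4,15],[0,0,0,1.8,0.5,0.4,15],[0,0,0,3,0.5,0.4,15],[0,0,0,4.2,0.5,0.4,15]]]}}

```text
time_s: 3.27
tcp_pos: [0.4594, -0.0472, 0.0624]
ee_rot: [[-0.181, -0.0, -0.984], [0.984, -0.0, -0.181], [-0.0, -1.0, 0.0]]
wrist_force: [0.2, -0.6, -0.4]
gripper_width: 0.149
```

```bash
python3 - <<'E'
from h import *
bd()
c=optics.capture('scene')
im=c['image'][120:320,200:410][:,:,::-1]; cv2.imwrite('pics/s4.png',cv2.resize(im,None,fx=3,fy=3,interpolation=cv2.INTER_CUBIC))
E
```

```text
t 3.2667 tcp [ 0.4594 -0.0472  0.0624] board -0.1001 0.0003 F [ 0.15 -0.58 -0.4 ] w 0.1493053166629959 j [ 14.  19. -35.   0. -37.  -4.]
```

View pics/s4.png

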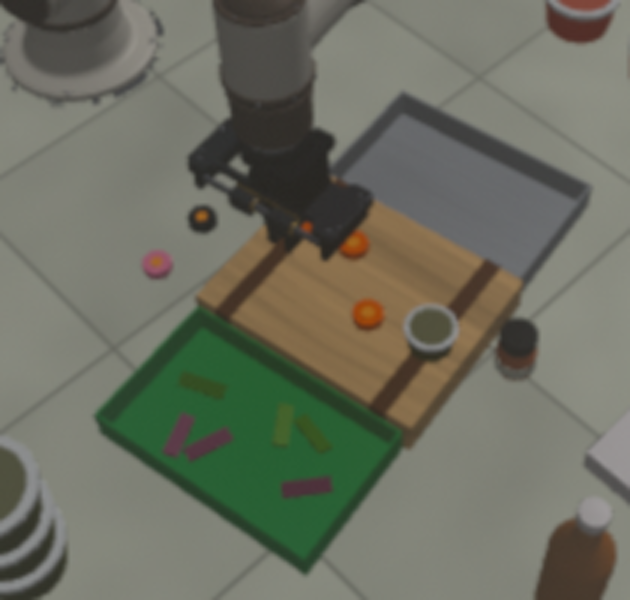

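Slice 0 shows orange at (306,227) just ahead of the fingers; neighbours are untouched. Continuing the push.

>>> {"op": "step_arm", "data": {"moves": [[[0,0,0,1.2,0,0,15],[0,0,0,2.4,0,0,15],[0,0,0,3.6,0,0,15],[0,0,0,4.8,0,0,15],[0,0,0,6,0,0,15]]]}}

```text
time_s: 3.73
tcp_pos: [0.4485, 0.0119, 0.0625]
ee_rot: [[-0.182, -0.0, -0.983], [0.983, -0.0, -0.182], [-0.0, -1.0, 0.0]]
wrist_force: [-0.2, 0.3, -0.3]
gripper_width: 0.149
```

```bash
python3 - <<'E'
from h import *
bd()
c=optics.capture('scene')
im=c['image'][120:320,200:410][:,:,::-1]; cv2.imwrite('pics/s5.png',cv2.resize(im,None,fx=3,fy=3,interpolation=cv2.INTER_CUBIC))
E
```

```text
t 3.7333 tcp [0.4485 0.0119 0.0625] board -0.1003 0.0603 F [-0.17  0.32 -0.3 ] w 0.14936140260936343 j [ 22.  18. -36.   0. -36. -12.]
```

View pics/s5.png

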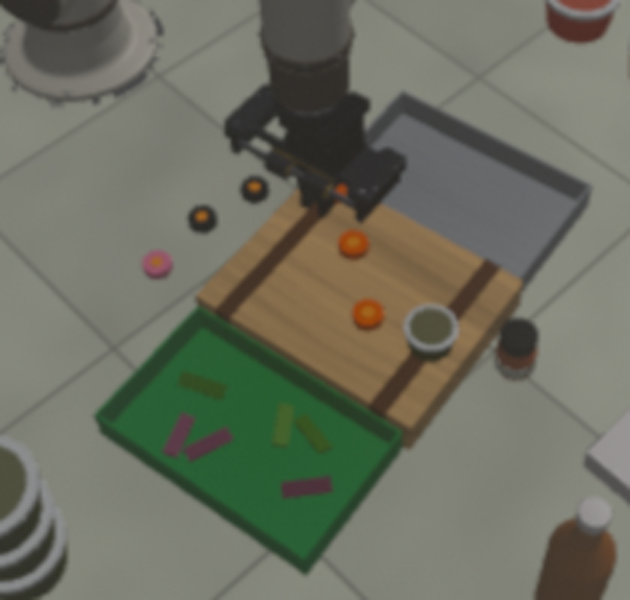

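Slice 0 is still held ahead of the fingers at (341,190). Pushing on over the edge.

>>> {"op": "step_arm", "data": {"moves": [[[0,0,0,1.2,0,0,15],[0,0,0,2.4,0,0,15],[0,0,0,3.6,0,0,15],[0,0,0,4.8,0,0,15],[0,0,0,6,0,0,15]]]}}

```text
time_s: 4.2
tcp_pos: [0.4377, 0.0707, 0.0626]
ee_rot: [[-0.181, -0.0, -0.983], [0.983, -0.0, -0.181], [-0.0, -1.0, 0.0]]
wrist_force: [1.1, -0.9, 0.0]
gripper_width: 0.148
```

>>> {"op": "step_arm", "data": {"moves": [[[0,0,0,1,0,0,15],[0,0,0,2,0,0,15],[0,0,0,2,0,0,15],[0,0,0,2,-1,0,15],[0,0,0,2,-3,0,15]]]}}

```text
time_s: 4.62
tcp_pos: [0.4326, 0.0887, 0.091]
ee_rot: [[-0.181, -0.005, -0.983], [0.984, -0.003, -0.181], [-0.002, -1.0, 0.006]]
wrist_force: [0.3, 0.9, 0.3]
gripper_width: 0.153
```

```bash
python3 - <<'E'
from h import *
bd(); go(pre(C[1],.04),.12)
c=optics.capture('scene')
im=c['image'][120:320,200:410][:,:,::-1]; cv2.imwrite('pics/s6.png',cv2.resize(im,None,fx=3,fy=3,interpolation=cv2.INTER_CUBIC))
E
```

```text
t 4.6167 tcp [0.4326 0.0887 0.091 ] board -0.1023 0.1387 F [0.31 0.86 0.32] w 0.15323912850074914 j [ 33.  14. -35.  -0. -41. -22.]
turn [-0.006  0.003 -0.002] shift cm [-13.92  -2.92  -6.64]
```

View pics/s6.png

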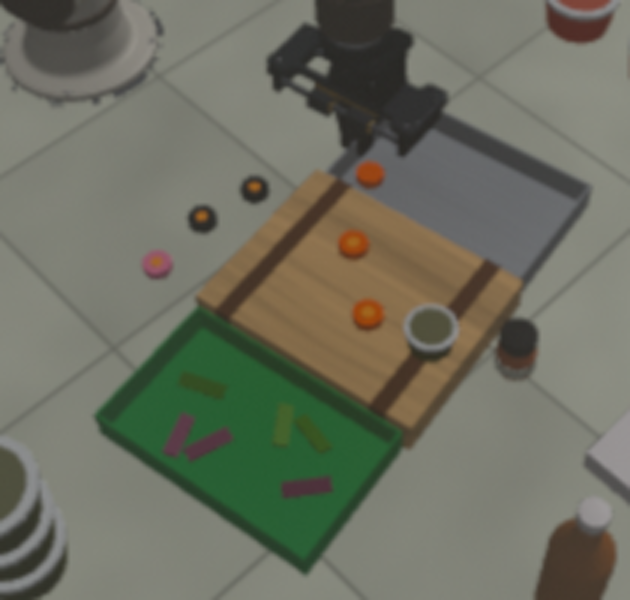

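Slice 0 now shows at (370,174), beyond the block's edge. Checking whether it lies in the pan or hangs on the rim.

>>> {"op": "step_arm", "data": {"moves": [[[0,0,0,-1,-3,-1,15],[0,0,0,-4,-3,-2.5,15],[0,0,0,-8,-3,-4.5,15],[0,0,0,-11.5,-3,-6.6,15],[0,0,0,-13.9,-3,-6.6,15]]]}}

```text
time_s: 5.08
tcp_pos: [0.5283, -0.0372, 0.123]
ee_rot: [[-0.181, 0.004, -0.984], [0.984, -0.0, -0.181], [-0.001, -1.0, -0.004]]
wrist_force: [1.3, -0.0, 1.4]
gripper_width: 0.146
```

```bash
python3 - <<'E'
from h import *
bd(); go(pre(C[1],.04),.0625)
for n in('scene','top'):
    c=optics.capture(n)
    for ce,st in blobs(c,(2,150,80),(16,255,255))[0]:
        for z in (.009,.045,.057):
            p=ray(c,*ce,z)[:2]-O; print(n,ce.round(1),st[2:],z,(p@ex).round(4),(p@ey).round(4))
    im=c['image'][120:320,200:410][:,:,::-1]; cv2.imwrite(f'pics/s7{n}.png',cv2.resize(im,None,fx=2.8,fy=2.8,interpolation=cv2.INTER_CUBIC))
E
```

```text
t 5.0833 tcp [ 0.5283 -0.0372  0.123 ] board -0.0305 -0.0023 F [ 1.31 -0.    1.45] w 0.14620485362850139 j [ 14.  19. -22.   0. -49.  -3.]
turn [ 0.004  0.003 -0.001] shift cm [0.21 6.04 0.5 ]
scene [318.  201.9] [ 9  8 56] 0.009 -0.0519 0.0655
scene [318.  201.9] [ 9  8 56] 0.045 -0.0356 0.044
scene [318.  201.9] [ 9  8 56] 0.057 -0.0302 0.0368
scene [322.1 224.1] [11 11 94] 0.009 0.0128 -0.0008
scene [322.1 224.1] [11 11 94] 0.045 0.027 -0.0202
scene [322.1 224.1] [11 11 94] 0.057 0.0317 -0.0267
top [360.   67.8] [ 7 12 60] 0.009 0.3969 -0.1536
top [360.   67.8] [ 7 12 60] 0.045 0.3829 -0.1481
top [360.   67.8] [ 7 12 60] 0.057 0.3782 -0.1463
top [133.  189.8] [ 26  26 467] 0.009 0.1406 0.5705
top [133.  189.8] [ 26  26 467] 0.045 0.1329 0.5584
top [133.  189.8] [ 26  26 467] 0.057 0.1303 0.5544
top [321.8 220.4] [ 8  5 29] 0.009 -0.0419 0.0398
top [321.8 220.4] [ 8  5 29] 0.045 -0.0452 0.0406
top [321.8 220.4] [ 8  5 29] 0.057 -0.0463 0.0409
top [147.4 244.8] [ 17  24 157] 0.009 -0.0263 0.5489
top [147.4 244.8] [ 17  24 157] 0.045 -0.03 0.5373
top [147.4 244.8] [ 17  24 157] 0.057 -0.0312 0.5334
top [321.5 276.3] [ 6  5 22] 0.009 -0.2004 0.068
top [321.5 276.3] [ 6  5 22] 0.045 -0.1998 0.0681
top [321.5 276.3] [ 6  5 22] 0.057 -0.1996 0.0681
top [346.9 279.9] [ 5  5 22] 0.009 -0.2229 -0.0021
top [346.9 279.9] [ 5  5 22] 0.045 -0.2218 -0.0003
top [346.9 279.9] [ 5  5 22] 0.057 -0.2214 0.0003
```

View pics/s7scene.png

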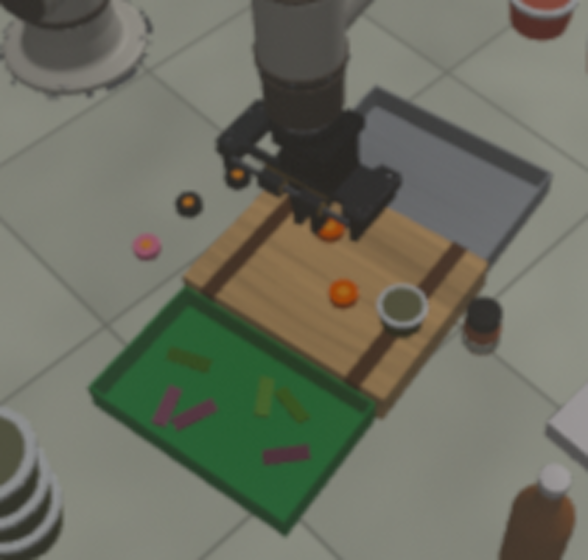

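View pics/s7top.png

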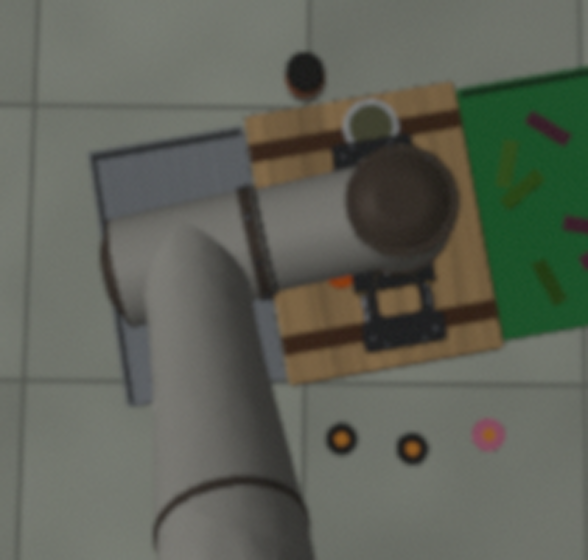

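Slice 0 is hidden by the arm for now; slice 1 and 2 have not moved. Going down behind slice 1.

>>> {"op": "step_arm", "data": {"moves": [[[0,0,0,0,2,0.4,15],[0,0,0,0,4,0.4,15],[0,0,0,0,5.5,0.4,15],[0,0,0,0,5.8,0.4,15],[0,0,0,0,5.8,0.4,15]]]}}

```text
time_s: 5.6
tcp_pos: [0.5195, -0.0359, 0.0636]
ee_rot: [[-0.181, -0.003, -0.983], [0.983, -0.001, -0.181], [-0.0, -1.0, 0.003]]
wrist_force: [-0.6, -0.1, -0.2]
gripper_width: 0.145
```

```bash
python3 - <<'E'
from h import *
bd(); go(pre(C[1],.04),.0625)
E
```

```text
t 5.6 tcp [ 0.5195 -0.0359  0.0636] board -0.0389 0.0007 F [-0.62 -0.11 -0.23] w 0.14530114485132875 j [ 14.  23. -26.  -0. -41.  -3.]
turn [-0.003  0.003 -0.   ] shift cm [-0.09  0.11 -0.36]
```

>>> {"op": "step_arm", "data": {"moves": [[[0,0,0,0.5,0.1,-0.3,15],[0,0,0,1.5,0.1,-0.3,15],[0,0,0,2.7,0.1,-0.3,15],[0,0,0,3.9,0.1,-0.3,15],[0,0,0,5.1,0.1,-0.3,15]]]}}

```text
time_s: 6.02
tcp_pos: [0.5143, 0.0164, 0.0642]
ee_rot: [[-0.182, 0.001, -0.983], [0.983, 0.0, -0.182], [0.0, -1.0, -0.001]]
wrist_force: [-0.1, -0.8, 1.0]
gripper_width: 0.152
```

>>> {"op": "step_arm", "data": {"moves": [[[0,0,0,1.2,0,0,15],[0,0,0,2.4,0,0,15],[0,0,0,3.6,0,0,15],[0,0,0,4.8,0,0,15],[0,0,0,6,0,0,15]]]}}

```text
time_s: 6.43
tcp_pos: [0.5031, 0.0751, 0.0635]
ee_rot: [[-0.181, -0.0, -0.983], [0.983, 0.0, -0.181], [0.0, -1.0, 0.0]]
wrist_force: [0.1, 0.3, -0.2]
gripper_width: 0.148
```

>>> {"op": "step_arm", "data": {"moves": [[[0,0,0,1.2,0,0,15],[0,0,0,2.6,0,0,15],[0,0,0,2.6,0,0,15],[0,0,0,2.6,-1,0,15],[0,0,0,2.6,-3,0,15]]]}}

```text
time_s: 6.85
tcp_pos: [0.4969, 0.0987, 0.0922]
ee_rot: [[-0.181, -0.006, -0.984], [0.984, -0.003, -0.181], [-0.002, -1.0, 0.006]]
wrist_force: [0.5, -1.0, -0.7]
gripper_width: 0.15
```

```bash
python3 - <<'E'
from h import *
bd(); go(pre(C[2],.045),.12)
for n in('scene',):
    c=optics.capture(n)
    for ce,st in blobs(c,(2,150,80),(16,255,255))[0]:
        for z in (.009,.045,.057):
            p=ray(c,*ce,z)[:2]-O; print(n,ce.round(1),st[2:],z,(p@ex).round(4),(p@ey).round(4))
    im=c['image'][120:320,200:410][:,:,::-1]; cv2.imwrite(f'pics/s8{n}.png',cv2.resize(im,None,fx=2.8,fy=2.8,interpolation=cv2.INTER_CUBIC))
E
```

```text
t 6.85 tcp [0.4969 0.0987 0.0922] board -0.0372 0.1371 F [ 0.51 -1.01 -0.75] w 0.15032313363770317 j [ 30.  20. -26.  -0. -44. -19.]
turn [-0.006  0.003 -0.002] shift cm [-20.79  -2.79  -6.75]
scene [322.9 177.6] [ 9  8 56] 0.009 -0.1013 0.1635
scene [322.9 177.6] [ 9  8 56] 0.045 -0.0835 0.1388
scene [322.9 177.6] [ 9  8 56] 0.057 -0.0775 0.1306
scene [337.5 186.2] [ 8  8 53] 0.009 -0.036 0.1611
scene [337.5 186.2] [ 8  8 53] 0.045 -0.0203 0.1365
scene [337.5 186.2] [ 8  8 53] 0.057 -0.015 0.1282
scene [322.1 224.1] [11 11 94] 0.009 0.0128 -0.0008
scene [322.1 224.1] [11 11 94] 0.045 0.027 -0.0202
scene [322.1 224.1] [11 11 94] 0.057 0.0317 -0.0267
```

View pics/s8scene.png

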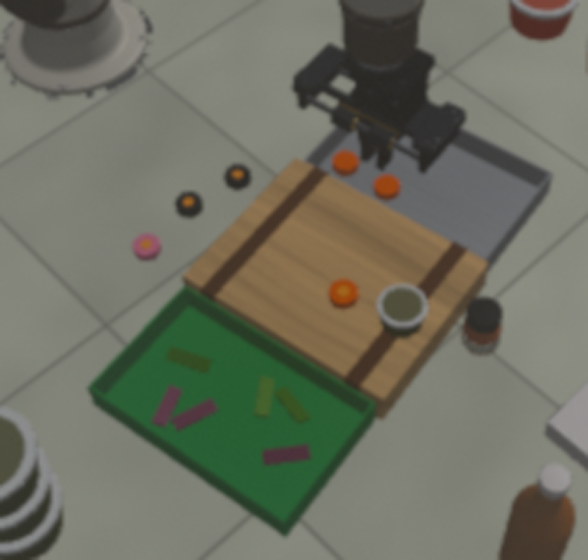

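Slices 0 and 1 are in the pan ((346,162), (386,187)); at floor height they fall exactly in their lanes. The dip is unmoved. Now slice 2.

>>> {"op": "step_arm", "data": {"moves": [[[0,0,0,-1,-3,-1,15],[0,0,0,-4.5,-3,-2.5,15],[0,0,0,-8.3,-3,-4,15],[0,0,0,-12,-3,-5.5,15],[0,0,0,-15.5,-3,-6.7,15]]]}}

```text
time_s: 7.32
tcp_pos: [0.594, -0.0431, 0.1248]
ee_rot: [[-0.181, 0.002, -0.984], [0.984, 0.0, -0.181], [-0.0, -1.0, -0.002]]
wrist_force: [0.8, 1.0, -0.1]
gripper_width: 0.15
```

>>> {"op": "step_arm", "data": {"moves": [[[0,0,0,-3,0,0,15],[0,0,0,-5.3,0,0,15],[0,0,0,-5.3,0,0,15],[0,0,0,-5.3,0,0,15],[0,0,0,-5.3,0,0,15]]]}}

```text
time_s: 7.73
tcp_pos: [0.602, -0.0932, 0.1239]
ee_rot: [[-0.18, 0.0, -0.984], [0.984, 0.0, -0.18], [0.0, -1.0, -0.0]]
wrist_force: [-0.4, -0.1, 0.4]
gripper_width: 0.151
```

```bash
python3 - <<'E'
from h import *
bd(); go(pre(C[2],.045),.0625)
E
```

```text
t 7.7333 tcp [ 0.602  -0.0932  0.1239] board 0.0321 -0.0705 F [-0.42 -0.14  0.37] w 0.1509129359121301 j [  6.  26. -10.  -0. -54.   4.]
turn [0.    0.002 0.   ] shift cm [-0.02  6.14  0.1 ]
```

>>> {"op": "step_arm", "data": {"moves": [[[0,0,0,0,2,0.1,15],[0,0,0,0,4,0.1,15],[0,0,0,0,5.5,0.1,15],[0,0,0,0,6,0.1,15],[0,0,0,0,6,0.1,15]]]}}

```text
time_s: 8.15
tcp_pos: [0.6003, -0.0923, 0.0625]
ee_rot: [[-0.182, -0.003, -0.983], [0.983, -0.0, -0.182], [0.0, -1.0, 0.003]]
wrist_force: [0.1, -0.2, 0.1]
gripper_width: 0.152
```

```bash
python3 - <<'E'
from h import *
bd()
c=optics.capture('scene')
im=c['image'][120:320,200:410][:,:,::-1]; cv2.imwrite('pics/s9.png',cv2.resize(im,None,fx=3,fy=3,interpolation=cv2.INTER_CUBIC))
E
```

```text
t 8.15 tcp [ 0.6003 -0.0923  0.0625] board 0.0306 -0.0692 F [ 0.1  -0.17  0.13] w 0.1518607747914817 j [  7.  30. -14.  -0. -46.   4.]
```

View pics/s9.png

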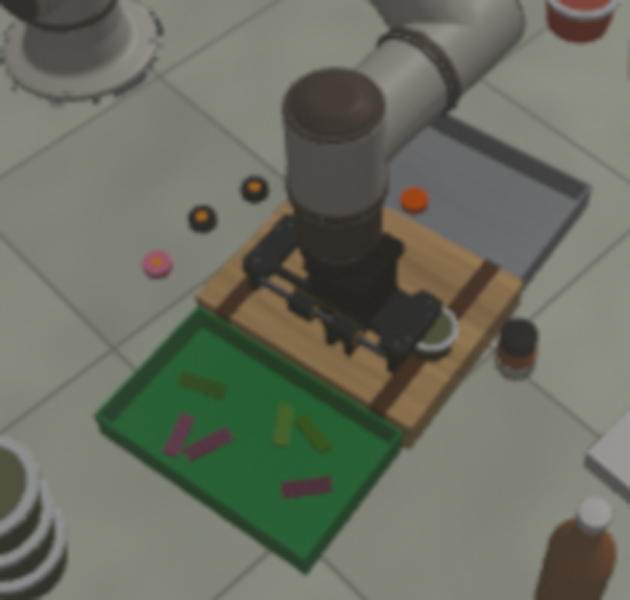

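The fingers stand on the wood side of slice 2 and the dip (437,330) is where it was, with the gripper body above it. Pushing a first stretch and checking the dip.

>>> {"op": "step_arm", "data": {"moves": [[[0,0,0,0.6,0,0,15],[0,0,0,1.6,0,0,15],[0,0,0,2.8,0,0,15],[0,0,0,4,0,0,15],[0,0,0,5.2,0,0,15]]]}}

```text
time_s: 8.62
tcp_pos: [0.5918, -0.0406, 0.0642]
ee_rot: [[-0.182, 0.001, -0.983], [0.983, 0.0, -0.182], [-0.0, -1.0, -0.001]]
wrist_force: [0.6, -0.3, 1.4]
gripper_width: 0.151
```

```bash
python3 - <<'E'
from h import *
bd()
c=optics.capture('scene')
im=c['image'][120:320,200:410][:,:,::-1]; cv2.imwrite('pics/s10.png',cv2.resize(im,None,fx=3,fy=3,interpolation=cv2.INTER_CUBIC))
E
```

```text
t 8.6167 tcp [ 0.5918 -0.0406  0.0642] board 0.0314 -0.0168 F [ 0.55 -0.31  1.43] w 0.15095522082934593 j [ 12.  29. -16.   0. -45.  -1.]
```

View pics/s10.png

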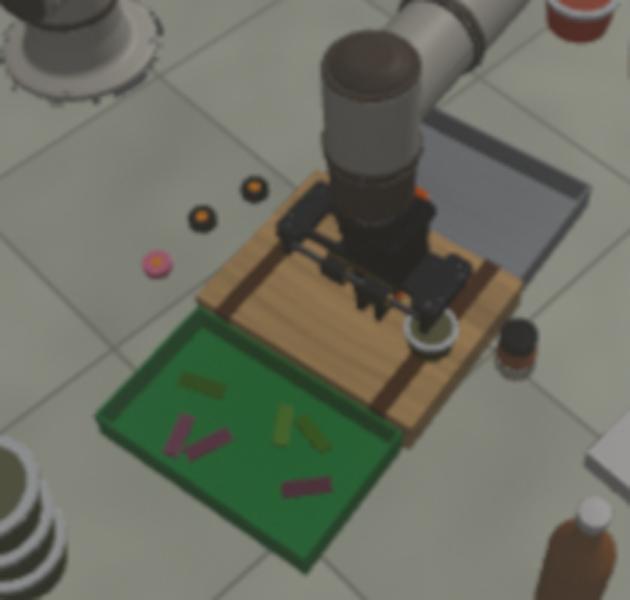

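The dip is still at (432,330), as at the start, and the slice shows at (399,295) ahead of the fingers. Finishing the sweep, then lifting clear.

>>> {"op": "step_arm", "data": {"moves": [[[0,0,0,1.2,0,0,15],[0,0,0,2.4,0,0,15],[0,0,0,3.6,0,0,15],[0,0,0,4.8,0,0,15],[0,0,0,6,0,0,15]]]}}

```text
time_s: 9.08
tcp_pos: [0.5807, 0.0182, 0.0636]
ee_rot: [[-0.181, -0.0, -0.983], [0.983, -0.0, -0.181], [-0.0, -1.0, 0.0]]
wrist_force: [-0.4, 0.0, -0.2]
gripper_width: 0.151
```

>>> {"op": "step_arm", "data": {"moves": [[[0,0,0,1.2,0,0,15],[0,0,0,2.4,0,0,15],[0,0,0,3.6,0,0,15],[0,0,0,4.8,0,0,15],[0,0,0,6,0,0,15]]]}}

```text
time_s: 9.5
tcp_pos: [0.5698, 0.0771, 0.0635]
ee_rot: [[-0.181, -0.0, -0.983], [0.983, 0.0, -0.181], [0.0, -1.0, 0.0]]
wrist_force: [1.3, -0.5, 0.3]
gripper_width: 0.149
```

>>> {"op": "step_arm", "data": {"moves": [[[0,0,0,1.2,0,0,15],[0,0,0,2.4,0,0,15],[0,0,0,3.4,0,0,15],[0,0,0,3.4,0,0,15],[0,0,0,3.4,-1,0,15]]]}}

```text
time_s: 9.92
tcp_pos: [0.5624, 0.1094, 0.072]
ee_rot: [[-0.181, -0.004, -0.983], [0.983, -0.002, -0.181], [-0.001, -1.0, 0.004]]
wrist_force: [0.1, -0.8, -0.8]
gripper_width: 0.15
```

>>> {"op": "step_arm", "data": {"moves": [[[0,0,0,0,-3,0,15],[0,0,0,0,-6,0,15],[0,0,0,0,-9,0,15],[0,0,0,3,-12,0,15],[0,0,0,6,-14,0,15]]]}}

```text
time_s: 10.33
tcp_pos: [0.5542, 0.1674, 0.2178]
ee_rot: [[-0.177, 0.004, -0.984], [0.984, 0.002, -0.177], [0.001, -1.0, -0.005]]
wrist_force: [0.8, 0.6, 0.1]
gripper_width: 0.15
```

>>> {"op": "step_arm", "data": {"moves": [[[0,0,0,3.5,0,0,15],[0,0,0,7,0,0,15],[0,0,0,10,0,0,15],[0,0,0,10,0,0,15],[0,0,0,10,0,0,15]]]}}

```text
time_s: 10.75
tcp_pos: [0.5347, 0.2674, 0.214]
ee_rot: [[-0.183, 0.0, -0.983], [0.983, 0.0, -0.183], [0.0, -1.0, -0.0]]
wrist_force: [-0.4, -0.4, -0.4]
gripper_width: 0.155
```

```bash
python3 - <<'E'
from h import *
bd()
for n in('scene','top'):
    c=optics.capture(n)
    for ce,st in blobs(c,(2,150,80),(16,255,255))[0]:
        p=ray(c,*ce,.009)[:2]-O; print(n,ce.round(1),st[2:],(p@ex).round(4),(p@ey).round(4))
    im=c['image'][120:320,200:410][:,:,::-1]; cv2.imwrite(f'pics/s11{n}.png',cv2.resize(im,None,fx=2.8,fy=2.8,interpolation=cv2.INTER_CUBIC))
E
```

```text
t 10.75 tcp [0.5347 0.2674 0.214 ] board 0.0301 0.2964 F [-0.38 -0.38 -0.45] w 0.15458900110163132 j [ 42.  20.  -5.   0. -65. -32.]
scene [322.9 177.6] [ 9  8 55] -0.1014 0.1638
scene [337.5 186.2] [ 8  8 53] -0.036 0.1611
scene [353.4 194.7] [ 8  8 57] 0.0303 0.1616
top [360.2  68.2] [ 7 13 71] 0.3955 -0.1538
top [131.9 187.8] [ 26  24 292] 0.1472 0.5728
top [276.6 203.2] [10 11 87] 0.0304 0.1614
top [280.5 225.1] [10 11 87] -0.0352 0.1606
top [283.3 247.5] [11 10 88] -0.1005 0.163
top [321.5 276.4] [ 6  6 23] -0.2007 0.0681
top [346.9 279.9] [ 5  5 22] -0.2229 -0.0021
```

View pics/s11scene.png

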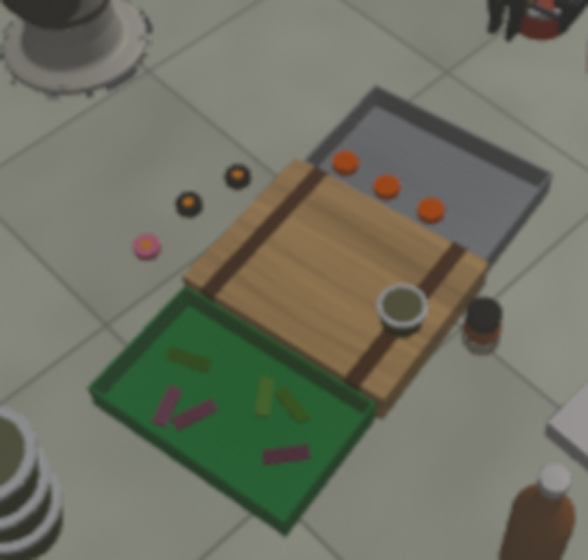

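View pics/s11top.png

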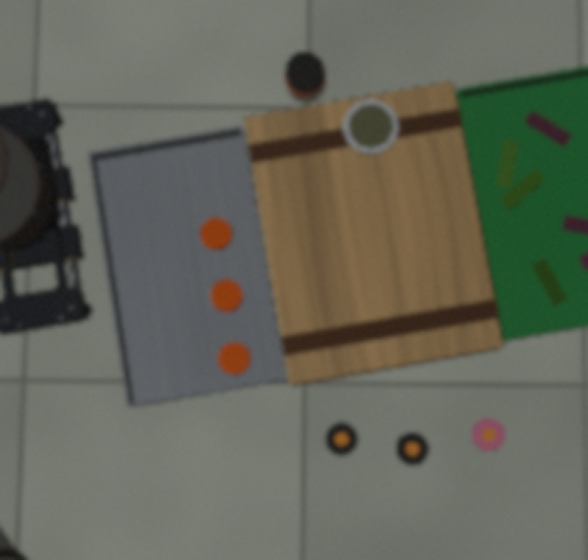

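Three slices lie in the pan ((216,233), (227,296), (235,358) in the top crop). The two views agree within about 1 mm at floor height. The dip and jar are where they began, and the arm is clear at z = 0.21. Handing in.

```bash
python3 -c "
from station import r
print(r.finish_job())"
```

```text
the job is handed in; nothing more can be done
None
```

All three carrot slices are in the steel pan, and I handed the job in at about 10.9 s of the 51 s allowed; no verdict was reported.

I pushed each slice separately across the block's +y edge with the nearly closed fingers, and never gripped or lifted one.

- **Slices:** the last pictures from both cameras place them on the pan floor about 47 mm inside the block-side wall. The two views agree within about 1 mm.
- **Dip and other items:** the dip, spice jar and black and pink look-alikes look unmoved in the same pictures. I judged this by eye and did not measure it. I did not re-check the bowl and the tubs, but the planned path stayed well away from them.
- **Robot:** it ended clear of everything at z ≈ 0.21 m, and the wrist force readings stayed within about 2 N.

No check failed. The fingers lagged their commanded position by a few millimetres, and I corrected for that before each push.

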